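# Fit the ejector plate and slicing disc on a vegetable cutter

### The job

Set up the vegetable cutter for slicing: thread the green ejector plate down its drive shaft first, fully home on the chamber floor, then the red-hubbed slicing disc fully home on top of it, both with the hub upward as they lie now. Lower each one down the shaft before letting go rather than dropping it, and leave the blue-hubbed grating disc and everything else on the table where they are.

Things in the scene. Friction and masses are not known exactly. Their poses are not given: they have to be found in the camera images.
- shaft_foot (a point): foot of the drive shaft, on its axis, at the level of the chamber floor (50 mm above the table). The cutter is a fixed white box 160 x 160 mm, with a shallow round chamber on top: flat floor, aluminium rim 136 mm inner and 150 mm outer diameter, rising 12 mm above the floor. An upright steel shaft 18 mm in diameter stands in the middle; z points up along it
- shaft_tip (a point): tip of the drive shaft, 62 mm above shaft_foot; the top 10 mm taper to 7 mm diameter
- ejector: green plastic ejector plate: flat plate 5 mm thick with six square paddles, 104 mm over the paddles, and a round hub 44 mm in diameter; 28 mm high in all, straight through bore of 24 mm. Lies on the table, hub up. Origin: centre of the bore at the underside; z up through the hub
- slicer: slicing disc: round steel plate 112 mm in diameter, 5 mm thick, three blades, with a red round hub 44 mm in diameter; 30 mm high in all, straight through bore of 24 mm. Lies on the table, hub up. Origin: centre of the bore at the underside; z up through the hub. Home on the ejector plate its underside is 28 mm above shaft_foot
- grater: grating disc, not wanted: same size and shape as the slicing disc, with rows of small dark holes and a blue hub. Origin: centre of the bore at the underside
- mill_a: salt mill, 44 mm wide, 90 mm high; bystander, origin at the centre of its underside
- mill_b: pepper mill, 44 mm wide, 90 mm high; bystander, origin at the centre of its underside
- mill_c: salt mill, 44 mm wide, 90 mm high; bystander, origin at the centre of its underside
- timer: round wind-up kitchen timer, 62 mm wide, 44 mm high; bystander, origin at the centre of its underside
- ramekin: cream ramekin, 68 mm wide, 37 mm high; bystander, origin at the centre of its underside
- peeler: yellow peeler, 170 x 25 x 18 mm, lying along its x axis; bystander, origin under its centre

How it is judged:
By the outcome, as a careful person would: the job done as asked, in the order asked, and still so for the second after the job is handed in, with the robot touching nothing.
It also fails if it takes over 62 s, if anything falls off the work surface, if the arm or the gripper's body presses on something with over 40 N, if the wrist force passes 120 N, or if a joint passes its speed limit or range.

### The arm

A 6-joint arm with a two-finger parallel gripper is mounted at the origin on a cart in front of the work surface, level with it; the furniture and walls round the work are solid. World frame = base frame: x ahead of the robot, y to its left, z up, the work surface at z = 0. Lengths are in m, angles in rad, forces in N, time in s.
With the tool pointing down it reaches from about 0.25 to 0.8 m from the base axis. Payload 8.5 kg.
Tool frame: the origin (TCP) lies at the very end of the fingers, on their centre line; the grasp point (between the pads) lies 19 mm behind it; z points along the fingers, y is the line along which they close (so a half turn about z gives the same grasp; the last joint's range is limited). The gripper opens to 85 mm and grips with 20 to 120 N. Pads are 22 mm wide; open, the fingers measure 114 mm over their backs; the gripper's body (76 mm by 85 mm) begins 54 mm behind the grasp point. The pads swing forward as they close: fully open they stand 13 mm farther back than shut.
Start: joints at [-1.147, 0.238, -0.013, 1.319, 0, 1.571], TCP at [0.216, -0.479, 0.231] pointing down, gripper open.
Joint ranges: [-2.66, 2.66], [-1.03, 1.9], [-1.14, 1.46], [-1.82, 2.27], [-1.45, 1.34], [-3.14, 3.14]. Speed limits (rad/s): [2.22, 2.22, 2.79, 3.14, 3.14, 3.14].

### API

Orientations are given as a unit quaternion [x, y, z, w].
In Python, from workcell import manip gives the robot as it stands.
- The arm moves only by the shell command python3 -m inch 'ROWS'. ROWS is JSON, a list of rows, each a list of 3 entries, a list of its own where there are three numbers: the turn, a rotation vector about the world's x, y, z each as a share of 180 degrees, from -1 to 1, then the shift along the world's x, y, z each as a share of 0.1 m, from -1 to 1, then the closure, from 0 (fully open) to 1 (shut). In form: [[[ax, ay, az], [x, y, z], jaw], ...]. A call has 1 to 20 rows; each row is the pose to reach, as a shift and turn from the pose commanded when the call began, turning the shorter way round; what a row does not reach only later rows make up. A row lasts 1/12 s, in which the tool goes at most 41.7 mm and 7.16 degrees, less where a joint would pass 70% of its speed; a pose out of reach is approached as far as the arm can. A call with a number of a shift or a turn outside -1 to 1 is refused whole. A call with a gripper value outside its range is refused whole. The fingers move at their own pace and stop on an object; the grip force is fixed at half the most. Time passes only in rows, so rows that repeat a pose let the fingers close. It gives the time, the measured TCP pose, the force, the opening and the grip force at its end, in the units of the state.
- manip.state(): the state, without advancing time (a new reading comes with each control period).
- manip.snapshot(name): name is "scene" or "top" or "wrist"; returns a dict with "color" (420x560x3 uint8, red, green, blue), "vfov" (degrees; the focal length in pixels is half the picture's height over the tangent of half this angle, whatever the lens; pixels are square), "cx", "cy" (the principal point, pixels), "position" and "rotation" of the camera in the world. Camera axes: x right, y down, z forward; pixel columns grow to the right and rows downward; lengths in m; the calibration is good to about 2 mm. A picture is of the moment at which its call begins. There is no depth.
- manip.finish_job(): hands the job in; it is judged then, once.
The state is a dict: "time_s": time; "qpos": joint angles; "dq": joint speeds; "joint_efforts": joint torques, N m; "position": TCP position; "tcp_rot": TCP orientation; "wrist_force": force on the tool from outside, world axes, zero at the start; "moment": the same for the moment, N m; "grip_width": finger opening in m; "grip_force": force on a finger pad.
Only numpy, scipy, OpenCV 4.12 (cv2) and the standard library are available. Lean on these libraries where they do the work, as an engineer would, in place of code of your own. Each camera call takes 0.05 s, during which the arm holds its last target. There are 200 camera calls.

## Working session

There is one attempt and no reset: what is moved stays moved. The work goes in short steps, Python scripts to look and compute and a shell command to move; the robot and the scene stay as the last step left them, time stands still between calls to the robot, and variables do not carry over. Pictures are saved under pics/ and viewed, at most 13 in all, crops included, and the job is handed in when it is done.

```bash
mkdir -p pics
python3 - <<'E'
from workcell import manip
import cv2,numpy as np,pickle
d={}
for n in("top","scene"):
    s=manip.snapshot(n);d[n]=s;cv2.imwrite(f"pics/{n}0.png",s["color"][:,:,::-1])
    print(n,s["vfov"],s["cx"],s["cy"],s["position"],np.round(s["rotation"],3).tolist(),[k for k in s])
pickle.dump(d,open("d0.pkl","wb"))
print(manip.state())
E
```

```text
top 54.12578263793021 278.0203021984899 209.96905000905522 [ 0.41735631 -0.06377375  1.2069511 ] [0.706, -0.704, 0.062, -0.055] ['color', 'vfov', 'cx', 'cy', 'position', 'rotation']
scene 52.49376847248335 276.37357490602363 208.24870934428543 [ 0.31159328 -0.72333612  0.68663303] [0.887, -0.192, 0.086, -0.411] ['color', 'vfov', 'cx', 'cy', 'position', 'rotation']
{'time_s': 0.1, 'qpos': array([-1.14702419e+00,  2.38722209e-01, -1.41787938e-02,  1.31919673e+00,
        2.61270136e-06,  1.57079278e+00]), 'dq': array([-0.00015606, -0.00067561,  0.00356004, -0.00079528,  0.00102373,
        0.00046472]), 'joint_efforts': array([-5.38739623e-04, -5.39722252e+01,  3.46998668e+01,  1.34431652e-02,
       -6.50232892e-05,  8.12664666e-06]), 'position': array([ 0.21572656, -0.47821654,  0.23073772]), 'tcp_rot': array([ 9.77635426e-01,  2.10305850e-01, -1.35566863e-04, -6.36423701e-04]), 'wrist_force': array([ 0.68234051,  0.13477279, -0.34459491]), 'moment': array([-0.02953926, -0.01824329, -0.05368678]), 'grip_force': 0.0, 'grip_width': 0.08538511729167628}
```

View pics/top0.png

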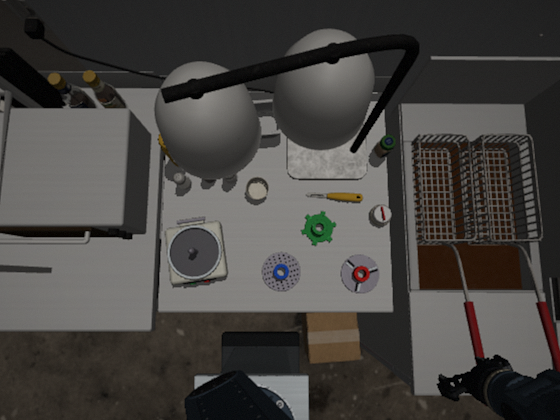

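View pics/scene0.png

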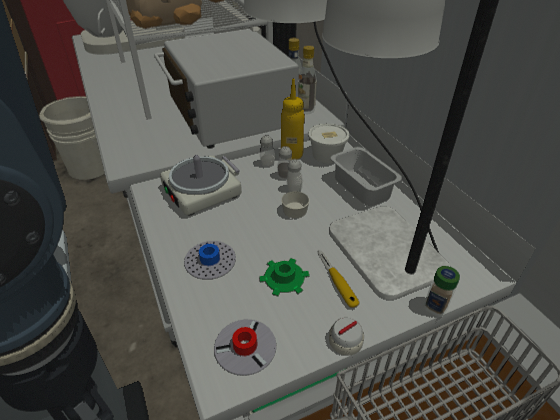

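The top view shows the cutter at about (192,252), grater (281,272), ejector (318,228) and slicer (361,273). In the scene view the shaft tip is near (197,157), the green hub (285,270) and the red hub (244,342).

```bash
cat > h.py <<'E'
import numpy as np,cv2
from scipy.spatial.transform import Rotation as R
def ray(s,u,v):
    f=s["color"].shape[0]/2/np.tan(np.radians(s["vfov"]/2))
    d=np.array([(u-s["cx"])/f,(v-s["cy"])/f,1]);rot=np.array(s["rotation"])
    M=R.from_quat(rot).as_matrix() if rot.shape==(4,) else rot
    d=M@d;return np.array(s["position"]),d/np.linalg.norm(d)
def plane(s,u,v,z):
    p,d=ray(s,u,v);return p+d*(z-p[2])/d[2]
def tri(a,b):
    (p,d),(q,e)=a,b
    t=np.linalg.lstsq(np.c_[d,-e],q-p,rcond=None)[0]
    x,y=p+d*t[0],q+e*t[1];return (x+y)/2,np.linalg.norm(x-y)
def mask(s,lo,hi,box=None):
    m=cv2.inRange(cv2.cvtColor(s["color"],cv2.COLOR_RGB2HSV),lo,hi)
    if box:
        k=np.zeros_like(m);x0,y0,x1,y1=box;k[y0:y1,x0:x1]=255;m&=k
    return m
def big(m):
    c=max(cv2.findContours(m,cv2.RETR_EXTERNAL,cv2.CHAIN_APPROX_NONE)[0],key=cv2.contourArea)
    return c
E
python3 - <<'E'
import pickle,cv2,numpy as np
from h import *
d=pickle.load(open("d0.pkl","rb"));t=d["top"];s=d["scene"]
G=((45,80,30),(85,255,255));Rd=((0,150,60),(8,255,255))
for n,c,b in(("top",G,(295,205,340,250)),("scene",G,(250,250,320,300)),("top",Rd,(345,255,378,292)),("scene",Rd,(225,320,262,362))):
    k=big(mask(d[n],*c,b));e=cv2.fitEllipse(cv2.convexHull(k));print(n,cv2.boundingRect(k),np.round(e[0],1),np.round(e[1],1))
    for z in(.003,.015,.028):print(z,plane(d[n],*e[0],z).round(4))
def crop(im,x,y,w,h,f):return cv2.resize(im[y:y+h,x:x+w],None,fx=f,fy=f,interpolation=cv2.INTER_CUBIC)
A=np.hstack([crop(t["color"],155,210,80,80,5),crop(t["color"],290,205,40,40,5)[:0] if 0 else crop(t["color"],300,210,80,80,5)])
B=np.hstack([crop(s["color"],160,145,100,50,4),crop(s["color"],250,250,100,50,4)])
cv2.imwrite("pics/c1.png",np.vstack([A,B])[:,:,::-1])
E
```

```text
top (301, 211, 35, 35) [318.1 227.9] [34.1 34.4]
0.003 [ 0.5646 -0.1937  0.003 ]
0.015 [ 0.5632 -0.1924  0.015 ]
0.028 [ 0.5616 -0.191   0.028 ]
scene (260, 258, 49, 38) [284.1 276.7] [38.9 49. ]
0.003 [ 0.5636 -0.1969  0.003 ]
0.015 [ 0.5592 -0.2062  0.015 ]
0.028 [ 0.5544 -0.2162  0.028 ]
top (354, 266, 16, 16) [361.3 273.4] [14.8 15.4]
0.003 [ 0.4322 -0.3172  0.003 ]
0.015 [ 0.4321 -0.3147  0.015 ]
0.028 [ 0.4319 -0.3119  0.028 ]
scene (232, 327, 25, 29) [244.2 340.8] [25.2 28.6]
0.003 [ 0.4336 -0.3036  0.003 ]
0.015 [ 0.4314 -0.311   0.015 ]
0.028 [ 0.4291 -0.3189  0.028 ]
```

View pics/c1.png

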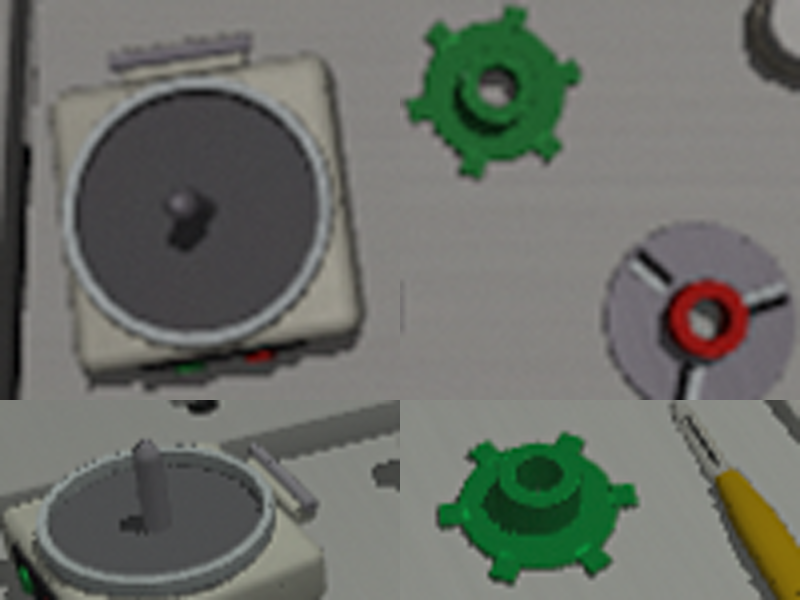

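The shaft tip sits at about (192,250.6) in the top view and (196.5,155.5) in the scene view. The green bore is at (319,227), the red bore at (361,273), and nothing crowds either hub.

Run:
```python
import pickle
from h import *
d=pickle.load(open("d0.pkl","rb"));t=d["top"];s=d["scene"]
print("tip tri",tri(ray(t,192,250.6),ray(s,196.5,155.7)))
print("tip",plane(t,192,250.4,.112).round(4),plane(s,196.5,155.7,.112).round(4),plane(s,198.5,177,.05).round(4))
# dark chamber disc
for n,b in(("top",(160,215,225,280)),("scene",(165,155,232,195))):
    m=mask(d[n],(0,0,35),(180,70,115),b);k=big(cv2.morphologyEx(m,2,np.ones((3,3))));e=cv2.fitEllipse(cv2.convexHull(k));print(n,e,plane(d[n],*e[0],.05).round(4),plane(d[n],*e[0],.062).round(4))
# bore centres (hub tops): crop readings
print("ej top hub",plane(t,318.9,227.2,.028),tri(ray(t,319,227.2),ray(s,285,268.8)))
print("sl",plane(t,361.3,273.8,.03),tri(ray(t,361.5,273.9),ray(s,244.2,338)))
```

```text
tip tri (array([0.49051296, 0.15336025, 0.11296438]), np.float64(0.001389370097686162))
tip [0.4904 0.1537 0.112 ] [0.4915 0.1547 0.112 ] [0.4881 0.153  0.05  ]
top ((193.8621826171875, 251.60528564453125), (48.300209045410156, 49.9686164855957), 50.81553268432617) [0.4912 0.1607 0.05  ] [0.4904 0.1584 0.062 ]
scene ((198.14353942871094, 172.25682067871094), (32.89163589477539, 53.58159255981445), 83.1957015991211) [0.4932 0.1733 0.05  ] [0.4897 0.1564 0.062 ]
ej top hub [ 0.5637307  -0.19330864  0.028     ] (array([ 0.5653804 , -0.19440481,  0.02369014]), np.float64(0.0022988150111943866))
sl [ 0.43079095 -0.31146535  0.03      ] (array([ 0.43098685, -0.31284042,  0.02657971]), np.float64(0.0008926485217566373))
```

```bash
python3 -m inch '[[[0,0,0.1],[0.87,0.71,0],0],[[0,0,0.1],[0.87,0.71,0],0],[[0,0,0.1],[0.87,0.71,0],0],[[0,0,0.1],[0.87,0.71,0],0]]' >/dev/null
python3 -m inch '[[[0,0,0.1],[0.87,0.71,0],0],[[0,0,0.1],[0.87,0.71,0],0],[[0,0,0.1],[0.87,0.71,0],0],[[0,0,0.1],[0.87,0.71,0],0]]' >/dev/null
python3 -m inch '[[[0,0,0.1],[0.87,0.71,0],0],[[0,0,0.1],[0.87,0.71,0],0],[[0,0,0.1],[0.87,0.71,0],0],[[0,0,0.1],[0.87,0.71,0],0]]' >/dev/null
python3 -m inch '[[[0,0,0.065],[0.87,0.71,-0.8],0],[[0,0,0.065],[0.87,0.71,-0.8],0],[[0,0,0.065],[0.87,0.71,-0.8],0],[[0,0,0.065],[0.87,0.71,-0.8],0],[[0,0,0.065],[0.87,0.71,-0.8],0],[[0,0,0.065],[0.87,0.71,-0.8],0]]'
python3 - <<'E'
from workcell import manip
import cv2,pickle
s=manip.snapshot("wrist");pickle.dump(s,open("w1.pkl","wb"));cv2.imwrite("pics/w1.png",s["color"][:,:,::-1]);print(s["position"],s["rotation"],s["vfov"])
st=manip.state();print(st["time_s"],st["position"],st["tcp_rot"],st["qpos"])
E
```

```text
time_s: 1.6
position: [0.5632, -0.1948, 0.1508]
tcp_rot: [0.707, 0.707, -0.001, -0.001]
wrist_force: [0.1, -0.3, 0.1]
grip_width: 0.0854
grip_force: 0.0
[ 0.56342271 -0.13014516  0.2939991 ] [ 9.91499054e-01  5.23768031e-05 -1.34682479e-03  1.30106917e-01] 61.985381541142466
1.65 [ 0.56318765 -0.19543837  0.15168388] [ 7.07621517e-01  7.06591567e-01 -3.72408330e-04 -8.66845880e-05] [-3.33713382e-01  3.94452013e-01  7.76928925e-03  1.18459512e+00
 -5.94098183e-04  1.23853966e+00]
```

View pics/w1.png

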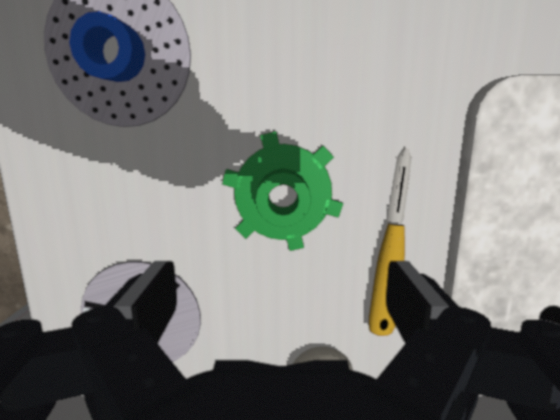

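The wrist view shows the ejector at about (284,192) with its bore at (283,196), and both fingers clear of it. I'll locate it from the paddle outline at plate height.

Run:
```python
import pickle
from h import *
s=pickle.load(open("w1.pkl","rb"))
k=big(mask(s,(45,80,30),(85,255,255)));e=cv2.minEnclosingCircle(k);f=cv2.fitEllipse(cv2.convexHull(k))
print(e,f,plane(s,*e[0],.003),plane(s,*f[0],.003),plane(s,283.5,191,.028), plane(s,283.5,198,.0))
```

```text
((282.7479553222656, 189.99134826660156), 60.885623931884766) ((282.6422424316406, 190.54367065429688), (118.76338195800781, 121.57067108154297), 88.11437225341797) [ 0.56421391 -0.19139075  0.003     ] [ 0.56412462 -0.19186971  0.003     ] [ 0.56473117 -0.18692865  0.028     ] [ 0.56487932 -0.19907754  0.        ]
```

```bash
python3 -m inch '[[[0,0,0],[0.01,0.025,-0.9],0],[[0,0,0],[0.01,0.025,-0.9],0],[[0,0,0],[0.01,0.025,-0.9],0],[[0,0,0],[0.01,0.025,-0.9],0],[[0,0,0],[0.01,0.025,-0.9],0]]'
python3 -m inch '[[[0,0,0],[0,0,-0.25],0],[[0,0,0],[0,0,-0.5],0],[[0,0,0],[0,0,-0.52],0],[[0,0,0],[0,0,-0.52],0]]'
```

```text
time_s: 2.07
position: [0.5651, -0.1931, 0.0632]
tcp_rot: [0.708, 0.706, 0.0, 0.001]
wrist_force: [-0.1, -0.8, 0.7]
grip_width: 0.0851
grip_force: 0.0
time_s: 2.4
position: [0.5652, -0.1925, 0.0107]
tcp_rot: [0.707, 0.707, 0.0, 0.0]
wrist_force: [-0.2, -0.3, -0.0]
grip_width: 0.0855
grip_force: 0.0
```

```bash
python3 -m inch '[[[0,0,0],[0,0,-0.02],1],[[0,0,0],[0,0,-0.02],1],[[0,0,0],[0,0,-0.02],1],[[0,0,0],[0,0,-0.02],1],[[0,0,0],[0,0,-0.02],1],[[0,0,0],[0,0,-0.02],1],[[0,0,0],[0,0,-0.02],1],[[0,0,0],[0,0,-0.02],1],[[0,0,0],[0,0,-0.02],1],[[0,0,0],[0,0,-0.02],1],[[0,0,0],[0,0,-0.02],1],[[0,0,0],[0,0,-0.02],1]]'
```

```text
time_s: 3.4
position: [0.5658, -0.1923, 0.0091]
tcp_rot: [0.707, 0.707, 0.0, 0.001]
wrist_force: [-2.4, 0.9, 10.1]
grip_width: 0.0411
grip_force: 60.0
```

```bash
python3 -m inch '[[[0,0,0],[0,0,0.2],1],[[0,0,0],[0,0,0.5],1],[[0,0,0],[0,0,0.9],1],[[0,0,0],[0,0,0.9],1],[[0,0,0],[0,0,0.9],1]]'
python3 -m inch '[[[0,0,0],[0,0,0.3],1],[[0,0,0],[0,0,0.61],1],[[0,0,0],[0,0,0.61],1],[[0,0,0],[0,0,0.61],1]]'
python3 - <<'E'
from workcell import manip
import cv2,pickle
s=manip.snapshot("wrist");pickle.dump(s,open("w2.pkl","wb"));cv2.imwrite("pics/w2.png",s["color"][:,:,::-1])
E
```

```text
time_s: 3.82
position: [0.5666, -0.1926, 0.1002]
tcp_rot: [0.707, 0.707, 0.001, 0.002]
wrist_force: [0.4, -0.0, -2.2]
grip_width: 0.0412
grip_force: 61.4
time_s: 4.15
position: [0.5654, -0.1922, 0.1589]
tcp_rot: [0.707, 0.707, 0.0, 0.001]
wrist_force: [-0.1, -0.2, -1.9]
grip_width: 0.0409
grip_force: 61.4
```

View pics/w2.png

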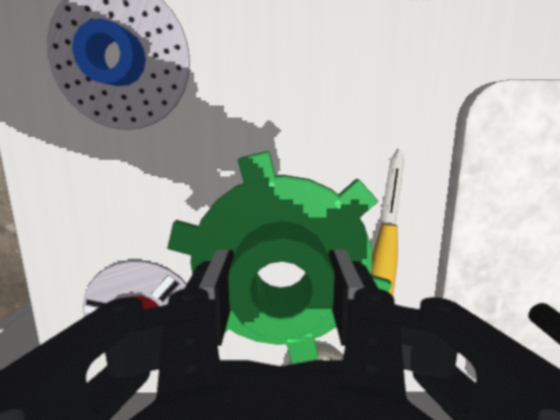

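The ejector is held level. The bore's top rim spans about x 250–313 and y 262–318, so its centre is near (281.5,290).

Run:
```python
import pickle
from h import *
s=pickle.load(open("w2.pkl","rb"));z=.178
for p in((281.5,290),(250,290),(313,290),(281.5,262),(281.5,318)):print(plane(s,*p,z).round(4))
print(s["position"])
m=mask(s,(45,80,30),(85,255,255));print(cv2.boundingRect(m))
# paddle/plate centre at plate top from plate edge: top edge y, rightmost/leftmost
for y in(190,220,240,330):
    x=np.where(m[y])[0];print(y,x.min(),x.max(),plane(s,x.min(),y,.155)[:2].round(4),plane(s,x.max(),y,.155)[:2].round(4))
```

```text
[ 0.5655 -0.1936  0.178 ]
[ 0.5532 -0.1936  0.178 ]
[ 0.5779 -0.1936  0.178 ]
[ 0.5655 -0.1817  0.178 ]
[ 0.5656 -0.206   0.178 ]
[ 0.56514978 -0.12737741  0.30208513]
(169, 152, 222, 213)
190 231 368 [ 0.5439 -0.1584] [ 0.6027 -0.1585]
220 202 359 [ 0.5307 -0.1719] [ 0.5997 -0.1719]
240 170 368 [ 0.5159 -0.1812] [ 0.6042 -0.1812]
330 224 329 [ 0.538 -0.227] [ 0.5884 -0.2271]
```

```bash
python3 -m inch '[[[0,0,0],[-0.25,0.9,0.1],1],[[0,0,0],[-0.25,0.9,0.1],1],[[0,0,0],[-0.25,0.9,0.1],1],[[0,0,0],[-0.25,0.9,0.1],1]]' >/dev/null
python3 -m inch '[[[0,0,0],[-0.25,0.9,0.1],1],[[0,0,0],[-0.25,0.9,0.1],1],[[0,0,0],[-0.25,0.9,0.1],1],[[0,0,0],[-0.25,0.9,0.1],1]]' >/dev/null
python3 -m inch '[[[0,0,0],[-0.25,0.8,0.1],1],[[0,0,0],[-0.25,0.8,0.1],1],[[0,0,0],[-0.25,0.8,0.1],1],[[0,0,0],[-0.25,0.8,0.1],1],[[0,0,0],[-0.25,0.8,0.1],1],[[0,0,0],[-0.25,0.8,0.1],1]]'
python3 - <<'E'
from workcell import manip
import cv2,pickle
s=manip.snapshot("wrist");pickle.dump(s,open("w3.pkl","wb"));cv2.imwrite("pics/w3.png",s["color"][:,:,::-1]);print(s["position"],manip.state()["position"],manip.state()["qpos"])
E
```

```text
time_s: 5.37
position: [0.4903, 0.0666, 0.1876]
tcp_rot: [0.708, 0.707, -0.001, -0.0]
wrist_force: [-0.2, -0.6, -1.2]
grip_width: 0.0408
grip_force: 61.4
[0.49046491 0.13143016 0.33076181] [0.49027029 0.06657687 0.18765873] [ 1.35202096e-01  2.06595946e-01 -1.68972663e-01  1.19612633e+00
 -3.73253842e-04  1.70809097e+00]
```

View pics/w3.png

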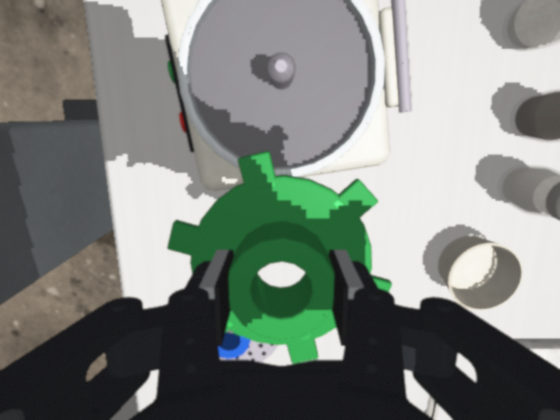

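The shaft tip shows at (281,65), well clear of the held ejector.

Run:
```python
import pickle
from h import *
s=pickle.load(open("w3.pkl","rb"))
print("tip",plane(s,281,65,.112).round(4),"body",plane(s,281,68,.10).round(4))
print("bore",plane(s,281.5,290,.1877+.019).round(4))
g=cv2.cvtColor(s["color"],cv2.COLOR_RGB2GRAY);print(g[50:88:2,264:300:2])
```

```text
tip [0.4903 0.1597 0.112 ] body [0.4902 0.1595 0.1   ]
bore [0.4904 0.0652 0.2067]
[[152 152 151 152 151 152 151 152 152 152 152 153 152 153 153 152 152 153]
 [150 150 151 152 151 150 144 134 134 137 142 146 151 152 152 153 153 153]
 [116 135 148 150 141 126 121 124 127 129 132 132 139 150 153 153 153 152]
 [ 87 104 116 115 112 116 122 129 134 138 142 142 136 136 149 152 154 153]
 [ 84  85  86  96 114 122 130 140 150 152 151 149 147 141 137 150 153 153]
 [ 86  84  88 105 115 113 141 181 196 194 178 159 153 149 135 144 153 155]
 [ 85  85  96 110 118 122 175 206 213 211 204 178 161 153 142 141 152 154]
 [ 85  86 100 114 122 144 196 207 210 210 211 194 169 160 151 135 150 153]
 [ 84  86 102 114 122 150 202 210 207 207 208 196 171 163 154 137 146 153]
 [ 84  83 102 114 121 140 191 210 212 209 205 187 167 162 154 135 148 154]
 [ 83  84 101 116 122 130 161 195 206 207 195 172 160 158 152 136 150 153]
 [ 85  84  95 113 121 130 138 158 172 172 166 163 159 155 146 136 150 153]
 [ 84  84  86 106 118 127 133 142 147 151 153 154 155 150 134 135 152 154]
 [ 83  84  83  95 113 122 129 135 143 148 148 147 148 139 121 140 153 154]
 [ 84  84  82  83  98 115 126 130 136 141 145 141 136 121 118 147 154 154]
 [ 89  87  85  77  82  95 111 118 124 129 129 122 114 108 127 152 154 153]
 [132 131 108  82  77  79  87  95 102 106 104 100 103 111 141 153 153 155]
 [151 150 129 104  92  81  80  83  88  92  95  99 106 131 152 153 153 154]
 [153 153 151 148 138 107  85  84  89  91  97 104 123 148 153 155 154 154]]
```

```bash
python3 -m inch '[[[0,0,0],[0,0.93,0],1],[[0,0,0],[0,0.93,0],1],[[0,0,0],[0,0.93,0],1],[[0,0,0],[0,0.93,0],1],[[0,0,0],[0,0.93,-0.3],1],[[0,0,0],[0,0.93,-0.57],1],[[0,0,0],[0,0.93,-0.57],1],[[0,0,0],[0,0.93,-0.57],1],[[0,0,0],[0,0.93,-0.57],1]]'
python3 - <<'E'
from workcell import manip
import cv2,pickle,numpy as np
o=[]
for n in("wrist","top","scene"):
    s=manip.snapshot(n);o.append(s)
pickle.dump(o,open("w4.pkl","wb"))
c=lambda im,x,y,w,h,f:cv2.resize(im[y:y+h,x:x+w],None,fx=f,fy=f,interpolation=cv2.INTER_CUBIC)
a=c(o[0]["color"],160,150,240,200,2);b=np.hstack([c(o[1]["color"],160,215,60,50,4),c(o[2]["color"],160,120,60,50,4)])
cv2.imwrite("pics/w4.png",np.vstack([a,b])[:,:,::-1])
E
```

```text
time_s: 6.17
position: [0.4906, 0.1601, 0.1324]
tcp_rot: [0.708, 0.707, 0.0, 0.0]
wrist_force: [1.1, -0.2, 0.3]
grip_width: 0.0406
grip_force: 61.4
```

View pics/w4.png

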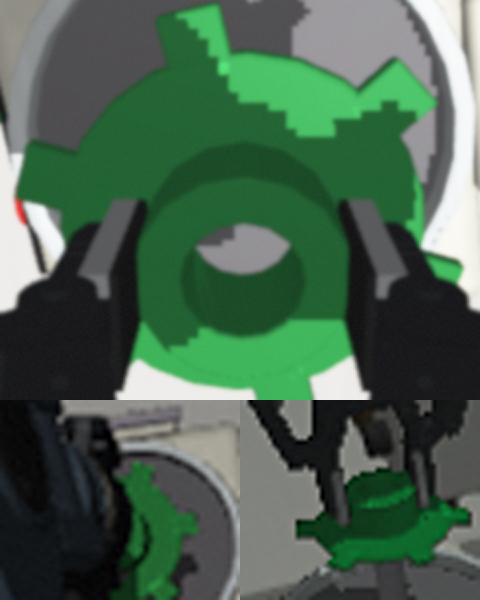

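The wrist crop shows the bore clear of the tip, with only chamber floor visible through it. In the scene crop the shaft comes up under the plate, slightly right of its middle, so I'll measure that offset within the one view.

Run:
```python
import pickle
from h import *
o=pickle.load(open("w4.pkl","rb"));s=o[2]
m=mask(s,(45,80,20),(85,255,255),(225-60,120,290,175)) 
k=big(m);f=cv2.fitEllipse(cv2.convexHull(k));print(cv2.boundingRect(k),f)
d=pickle.load(open("d0.pkl","rb"))["scene"]
g=cv2.cvtColor(d["color"],cv2.COLOR_RGB2GRAY)
for y in(153,154,155,156,157,158,162,166,170,174,177):print(y,g[y,186:210])
g=cv2.cvtColor(s["color"],cv2.COLOR_RGB2GRAY)
for y in(162,164,166,168):print(y,g[y,186:212])
# predicted pixel of a world point
def px(s,p):
    M=R.from_quat(s["rotation"]).as_matrix();f=210/np.tan(np.radians(s["vfov"]/2));c=M.T@(np.array(p)-s["position"]);return np.round([s["cx"]+f*c[0]/c[2],s["cy"]+f*c[1]/c[2]],2)
for y in(.153,.156,.159):print(y,"tip",px(s,(.4905,y,.112)),"foot",px(s,(.4905,y,.05)))
print("x+5",px(s,(.4955,.156,.112)))
print("ej plate now",px(s,(.4906,.159,.126)), px(s,(.4906,.156,.126)))
```

```text
(174, 137, 43, 26) ((195.1772003173828, 149.94061279296875), (25.447778701782227, 42.500274658203125), 83.0525131225586)
153 [127 127 128 128 128 129 129 128 128 129 129 129 127 128 129 127 129 129
 129 129 129 128 129 129]
154 [128 127 128 128 128 128 129 129 128 117 125 120 130 129 129 126 128 130
 129 129 129 128 129 128]
155 [127 127 128 128 128 129 129 129 111  69 105  88 123 129 129 128 128 127
 117 118 130 127 116 131]
156 [127 127 128 129 128 128 129 112  50  96 104 103  96 126 133 132 132 129
  89  95 134 131  93 143]
157 [127 128 127 119 135 135 130  56  77  89  96  98  96 107 133 132 131 131
 132 132 133 139 140 140]
158 [133 133 131  96 149 141 135  74  77  87  93  95  94  85  72  75  79  75
  78  77  75  76  82  96]
162 [89 87 71 74 84 73 77 66 55 58 61 65 68 69 70 78 79 79 79 79 79 79 80 79]
166 [78 78 78 79 79 78 78 78 65 58 62 64 67 70 70 72 78 78 78 78 78 78 78 77]
170 [79 79 77 79 77 78 77 80 77 59 61 62 66 69 71 69 75 78 79 77 79 78 78 78]
174 [79 79 79 78 72 71 40 39 41 45 60 62 64 66 70 69 70 79 79 78 78 78 78 78]
177 [77 78 78 76 51 53 54 53 42 54 48 65 65 67 70 73 78 78 78 78 77 78 79 77]
162 [52 58 69 80 88 76 80 69 57 62 61 61 61 55 56 80 82 80 83 82 82 81 81 81
 78 51]
164 [76 80 81 81 80 80 81 79 59 61 61 62 61 59 56 66 82 80 81 80 80 79 80 80
 79 80]
166 [74 75 75 75 74 75 75 74 64 60 60 62 61 59 55 44 57 82 80 79 80 81 79 80
 80 80]
168 [44 42 43 44 42 44 44 42 46 60 62 62 61 59 57 55 76 74 82 81 79 79 81 80
 79 79]
0.153 tip [196.3  156.15] foot [199.4  176.76]
0.156 tip [195.96 155.53] foot [199.06 176.13]
0.159 tip [195.61 154.92] foot [198.72 175.49]
x+5 [197.94 155.06]
ej plate now [194.92 150.04] [195.26 150.65]
```

```bash
python3 -m inch '[[[0,0,0],[0.005,-0.007,-0.1],1],[[0,0,0],[0.005,-0.007,-0.2],1],[[0,0,0],[0.005,-0.007,-0.3],1],[[0,0,0],[0.005,-0.007,-0.36],1],[[0,0,0],[0.005,-0.007,-0.36],1],[[0,0,0],[0.005,-0.007,-0.36],1]]'
python3 - <<'E'
from workcell import manip
import cv2,pickle,numpy as np
s=manip.snapshot("wrist");pickle.dump(s,open("w5.pkl","wb"))
cv2.imwrite("pics/w5.png",cv2.resize(s["color"][220:340,220:340],None,fx=4,fy=4,interpolation=cv2.INTER_CUBIC)[:,:,::-1])
E
```

```text
time_s: 6.82
position: [0.4899, 0.1602, 0.0946]
tcp_rot: [0.707, 0.707, -0.001, -0.0]
wrist_force: [-0.5, -0.4, -0.6]
grip_width: 0.0408
grip_force: 61.4
```

View pics/w5.png

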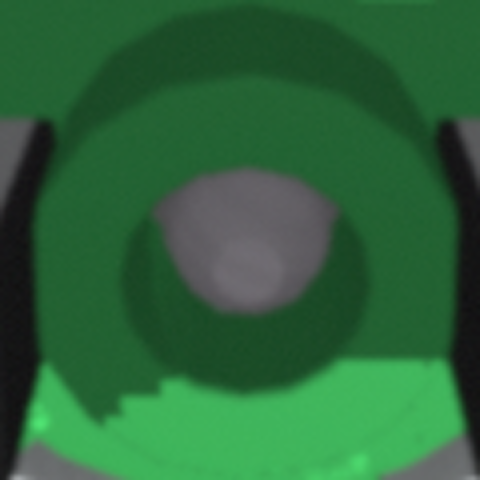

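The shaft tip is inside the bore, with its flat at crop (249,272) against the bore centre at (246,281), so the bore sits about 1 mm short in y.

```bash
python3 -m inch '[[[0,0,0],[0.003,0.008,-0.08],1],[[0,0,0],[0.003,0.008,-0.16],1],[[0,0,0],[0.003,0.008,-0.24],1],[[0,0,0],[0.003,0.008,-0.31],1],[[0,0,0],[0.003,0.008,-0.33],1],[[0,0,0],[0.003,0.008,-0.34],1],[[0,0,0],[0.003,0.008,-0.34],1]]'
python3 -m inch '[[[0,0,0],[0,0,-0.01],1],[[0,0,0],[0,0,-0.02],1],[[0,0,0],[0,0,-0.02],1]]'
```

```text
time_s: 7.45
position: [0.4906, 0.161, 0.061]
tcp_rot: [0.707, 0.707, -0.0, -0.0]
wrist_force: [-0.3, -0.1, -0.7]
grip_width: 0.0406
grip_force: 61.4
time_s: 7.7
position: [0.4908, 0.1611, 0.0594]
tcp_rot: [0.707, 0.707, 0.0, 0.0]
wrist_force: [0.8, -0.5, -2.2]
grip_width: 0.0405
grip_force: 61.4
```

```bash
python3 -m inch '[[[0,0,0],[0,0,-0.01],1],[[0,0,0],[0,0,-0.01],1],[[0,0,0],[0,0,-0.01],1]]'
python3 -m inch '[[[0,0,0],[0,0,-0.01],1],[[0,0,0],[0,0,-0.01],1],[[0,0,0],[0,0,-0.01],1]]'
```

```text
time_s: 7.95
position: [0.4908, 0.1611, 0.0591]
tcp_rot: [0.707, 0.707, 0.0, 0.0]
wrist_force: [-2.9, -0.9, 7.5]
grip_width: 0.041
grip_force: 62.2
time_s: 8.2
position: [0.4909, 0.1612, 0.0591]
tcp_rot: [0.707, 0.707, 0.001, 0.0]
wrist_force: [-5.4, -1.8, 19.1]
grip_width: 0.0407
grip_force: 63.4
```

Contact with the floor is clear, so I'll relieve the force and open.

```bash
python3 -m inch '[[[0,0,0],[0,0,0.01],1],[[0,0,0],[0,0,0.01],1],[[0,0,0],[0,0,0.01],0.2],[[0,0,0],[0,0,0.01],0.2],[[0,0,0],[0,0,0.01],0.2],[[0,0,0],[0,0,0.01],0.2],[[0,0,0],[0,0,0.01],0.2],[[0,0,0],[0,0,0.01],0.2],[[0,0,0],[0,0,0.01],0.2]]'
python3 -m inch '[[[0,0,0],[0,0,0.2],0.2],[[0,0,0],[0,0,0.4],0.2],[[0,0,0],[0,0,0.7],0.2],[[0,0,0],[0,0,1],0],[[0,0,0],[0,0,1],0],[[0,0,0],[0,0,1],0]]'
python3 -m inch '[[[0,0,0],[0,-0.9,0.3],0],[[0,0,0],[0,-0.9,0.3],0],[[0,0,0],[0,-0.9,0.3],0],[[0,0,0],[0,-0.9,0.3],0],[[0,0,0],[0,-0.9,0.3],0]]'
python3 - <<'E'
from workcell import manip
import cv2,pickle,numpy as np
s=manip.snapshot("wrist");pickle.dump(s,open("w6.pkl","wb"))
cv2.imwrite("pics/w6.png",s["color"][:,:,::-1])
E
```

```text
time_s: 8.95
position: [0.4907, 0.1611, 0.0582]
tcp_rot: [0.707, 0.707, -0.0, -0.0]
wrist_force: [1.2, -0.4, -0.1]
grip_width: 0.0684
grip_force: 0.0
time_s: 9.45
position: [0.4918, 0.1614, 0.1598]
tcp_rot: [0.707, 0.707, 0.002, 0.001]
wrist_force: [-0.5, -0.0, -0.7]
grip_width: 0.0854
grip_force: 0.0
time_s: 9.87
position: [0.4904, 0.0707, 0.1874]
tcp_rot: [0.708, 0.706, -0.0, -0.0]
wrist_force: [-1.0, 0.8, 0.2]
grip_width: 0.0856
grip_force: 0.0
```

View pics/w6.png

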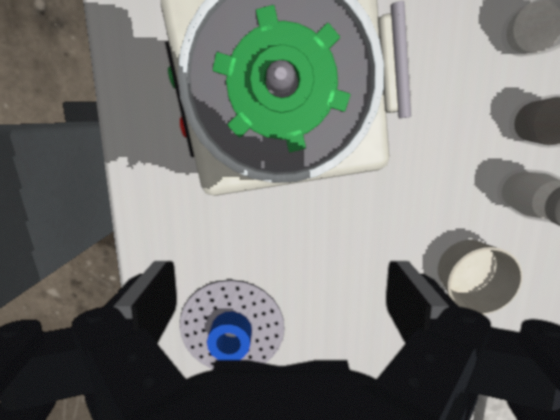

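The ejector lies flat and centred round the shaft at about (283,77). On to the slicer.

```bash
python3 -m inch '[[[0,0,0],[-0.15,-0.96,0],0],[[0,0,0],[-0.15,-0.96,0],0],[[0,0,0],[-0.15,-0.96,0],0],[[0,0,0],[-0.15,-0.96,0],0]]' >/dev/null
python3 -m inch '[[[0,0,0],[-0.15,-0.96,0],0],[[0,0,0],[-0.15,-0.96,0],0],[[0,0,0],[-0.15,-0.96,0],0],[[0,0,0],[-0.15,-0.96,0],0]]' >/dev/null
python3 -m inch '[[[0,0,0],[-0.15,-0.96,0],0],[[0,0,0],[-0.15,-0.96,0],0],[[0,0,0],[-0.15,-0.96,0],0],[[0,0,0],[-0.15,-0.96,0],0]]' >/dev/null
python3 -m inch '[[[0,0,0],[-0.13,-0.95,-0.36],0],[[0,0,0],[-0.13,-0.95,-0.36],0],[[0,0,0],[-0.13,-0.95,-0.36],0],[[0,0,0],[-0.13,-0.95,-0.36],0],[[0,0,0],[-0.13,-0.95,-0.36],0],[[0,0,0],[-0.13,-0.95,-0.36],0]]'
python3 - <<'E'
from workcell import manip
from h import *
import pickle
s=manip.snapshot("wrist");pickle.dump(s,open("w7.pkl","wb"));cv2.imwrite("pics/w7.png",s["color"][:,:,::-1])
m=mask(s,(0,150,50),(8,255,255),(180,100,380,300));k=big(m);f=cv2.fitEllipse(cv2.convexHull(k));print(cv2.boundingRect(k),f)
for z in(.01,.03):print(plane(s,*f[0],z).round(4))
print(manip.state()["position"])
# inner bore contour
c,h=cv2.findContours(m,cv2.RETR_CCOMP,cv2.CHAIN_APPROX_NONE)
for i,x in enumerate(c):
    if len(x)>20:e=cv2.fitEllipse(x);print(h[0][i],e,cv2.boundingRect(x),plane(s,*e[0],.03).round(4))
E
```

```text
time_s: 11.42
position: [0.4334, -0.3101, 0.152]
tcp_rot: [0.707, 0.707, 0.0, -0.001]
wrist_force: [-0.7, 0.3, -0.6]
grip_width: 0.0855
grip_force: 0.0
(251, 173, 55, 58) ((278.16326904296875, 201.52748107910156), (53.42479705810547, 56.96765899658203), 172.50880432128906)
[ 0.4309 -0.3152  0.01  ]
[ 0.431  -0.3103  0.03  ]
[ 0.43347689 -0.31011833  0.15238518]
[-1 -1  1 -1] ((278.1489562988281, 201.38009643554688), (52.454673767089844, 56.01602554321289), 175.72213745117188) (251, 173, 55, 58) [ 0.431  -0.3102  0.03  ]
[-1 -1 -1  0] ((278.1833801269531, 199.14064025878906), (23.27326774597168, 29.444875717163086), 93.3858413696289) (263, 187, 31, 25) [ 0.431  -0.3084  0.03  ]
```

View pics/w7.png

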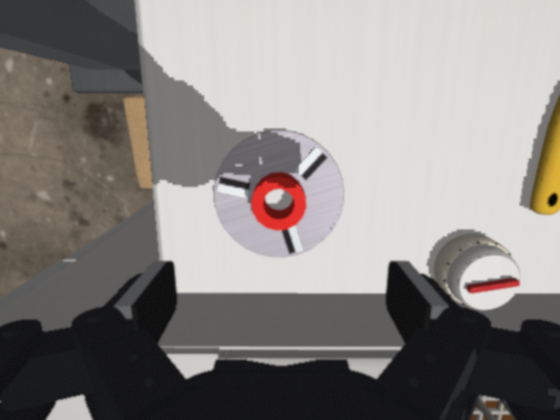

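The slicer hub is at about (278,201), level with the grip line and clear of the timer at (480,275).

```bash
python3 -m inch '[[[0,0,0],[-0.018,0,-0.9],0],[[0,0,0],[-0.018,0,-0.9],0],[[0,0,0],[-0.018,0,-0.9],0],[[0,0,0],[-0.018,0,-0.9],0],[[0,0,0],[-0.018,0,-0.9],0]]'
python3 -m inch '[[[0,0,0],[0,0,-0.25],0],[[0,0,0],[0,0,-0.5],0],[[0,0,0],[0,0,-0.52],0],[[0,0,0],[0,0,-0.52],0]]'
python3 -m inch '[[[0,0,0],[0,0,0],1],[[0,0,0],[0,0,0],1],[[0,0,0],[0,0,0],1],[[0,0,0],[0,0,0],1],[[0,0,0],[0,0,0],1],[[0,0,0],[0,0,0],1],[[0,0,0],[0,0,0],1],[[0,0,0],[0,0,0],1],[[0,0,0],[0,0,0],1],[[0,0,0],[0,0,0],1],[[0,0,0],[0,0,0],1],[[0,0,0],[0,0,0],1]]'
```

```text
time_s: 11.88
position: [0.4317, -0.3115, 0.0636]
tcp_rot: [0.707, 0.707, 0.0, 0.0]
wrist_force: [1.0, 0.2, 0.2]
grip_width: 0.0854
grip_force: 0.0
time_s: 12.22
position: [0.4313, -0.312, 0.0114]
tcp_rot: [0.707, 0.707, 0.0, 0.0]
wrist_force: [-0.4, -1.2, 0.8]
grip_width: 0.0854
grip_force: 0.0
time_s: 13.22
position: [0.4316, -0.3125, 0.0118]
tcp_rot: [0.707, 0.707, 0.0, 0.001]
wrist_force: [-1.9, 1.2, 10.8]
grip_width: 0.0407
grip_force: 60.1
```

```bash
python3 -m inch '[[[0,0,0],[0,0,0.2],1],[[0,0,0],[0,0,0.5],1],[[0,0,0],[0,0,0.9],1],[[0,0,0],[0,0,0.9],1],[[0,0,0],[0,0,0.9],1]]' >/dev/null
python3 -m inch '[[[0,0,0],[0.15,0.95,0.9],1],[[0,0,0],[0.15,0.95,0.9],1],[[0,0,0],[0.15,0.95,0.9],1],[[0,0,0],[0.15,0.95,0.9],1],[[0,0,0],[0.15,0.95,0.9],1]]'
python3 -m inch '[[[0,0,0],[0.15,0.95,0],1],[[0,0,0],[0.15,0.95,0],1],[[0,0,0],[0.15,0.95,0],1],[[0,0,0],[0.15,0.95,0],1]]' >/dev/null
python3 -m inch '[[[0,0,0],[0.15,0.95,0],1],[[0,0,0],[0.15,0.95,0],1],[[0,0,0],[0.15,0.95,0],1],[[0,0,0],[0.15,0.95,0],1]]' >/dev/null
python3 -m inch '[[[0,0,0],[0.14,0.95,0],1],[[0,0,0],[0.14,0.95,0],1],[[0,0,0],[0.14,0.95,0],1],[[0,0,0],[0.14,0.95,0],1],[[0,0,0],[0.14,0.95,0],1],[[0,0,0],[0.14,0.95,0],1]]'
python3 - <<'E'
from workcell import manip
from h import *
import pickle
s=manip.snapshot("wrist");pickle.dump(s,open("w8.pkl","wb"))
m=mask(s,(0,150,30),(8,255,255),(180,180,380,390));print(cv2.boundingRect(m))
P=manip.state()["position"];print(P)
c,h=cv2.findContours(m,cv2.RETR_CCOMP,cv2.CHAIN_APPROX_NONE)
for i,x in enumerate(c):
    if len(x)>20:e=cv2.fitEllipse(x);print(h[0][i],e,cv2.boundingRect(x),plane(s,*e[0],P[2]+.0185).round(4))
hsv=cv2.cvtColor(s["color"],cv2.COLOR_RGB2HSV);print(s["color"][240:350:5,282].tolist())
E
```

```text
time_s: 14.05
position: [0.4465, -0.2156, 0.191]
tcp_rot: [0.706, 0.708, 0.0, 0.001]
wrist_force: [0.5, -0.2, -3.4]
grip_width: 0.0405
grip_force: 63.0
time_s: 15.22
position: [0.4895, 0.0665, 0.1893]
tcp_rot: [0.708, 0.707, -0.001, -0.0]
wrist_force: [-0.2, 0.3, -3.6]
grip_width: 0.0406
grip_force: 62.9
(228, 216, 107, 117)
[0.48955381 0.06643839 0.18955841]
[-1 -1  1 -1] ((280.9776306152344, 275.3333435058594), (106.9110107421875, 116.08381652832031), 178.50184631347656) (228, 216, 107, 117) [0.4895 0.0712 0.2081]
[-1 -1 -1  0] ((281.040771484375, 268.0821838378906), (27.481096267700195, 47.631683349609375), 89.9090347290039) (256, 254, 51, 29) [0.4895 0.0743 0.2081]
[[138, 29, 27], [137, 27, 24], [138, 28, 25], [150, 82, 79], [239, 238, 236], [239, 238, 236], [239, 237, 235], [239, 238, 235], [177, 159, 155], [104, 18, 15], [105, 23, 21], [106, 22, 22], [105, 23, 18], [105, 21, 17], [108, 22, 17], [235, 50, 45], [239, 51, 47], [239, 51, 46], [239, 51, 46], [205, 194, 205], [207, 200, 211], [207, 200, 210]]
```

The bore's top rim spans rows 254.5–313, so its centre is about (281,283.5), or 1.4 mm in +y of the TCP. The TCP target is therefore about (0.491,0.1585).

```bash
python3 -m inch '[[[0,0,0],[0.012,0.92,0],1],[[0,0,0],[0.012,0.92,0],1],[[0,0,0],[0.012,0.92,0],1],[[0,0,0],[0.012,0.92,0],1],[[0,0,0],[0.012,0.92,-0.3],1],[[0,0,0],[0.012,0.92,-0.57],1],[[0,0,0],[0.012,0.92,-0.57],1],[[0,0,0],[0.012,0.92,-0.57],1],[[0,0,0],[0.012,0.92,-0.57],1]]'
python3 -m inch '[[[0,0,0],[0,0,-0.1],1],[[0,0,0],[0,0,-0.2],1],[[0,0,0],[0,0,-0.3],1],[[0,0,0],[0,0,-0.37],1],[[0,0,0],[0,0,-0.37],1],[[0,0,0],[0,0,-0.37],1]]'
python3 - <<'E'
from workcell import manip
import cv2,pickle,numpy as np
s=manip.snapshot("wrist");pickle.dump(s,open("w9.pkl","wb"))
cv2.imwrite("pics/w9.png",cv2.resize(s["color"][220:340,220:340],None,fx=4,fy=4,interpolation=cv2.INTER_CUBIC)[:,:,::-1])
E
```

```text
time_s: 16.02
position: [0.4917, 0.1592, 0.1345]
tcp_rot: [0.708, 0.707, 0.0, 0.0]
wrist_force: [0.2, -0.6, -3.9]
grip_width: 0.0405
grip_force: 63.0
time_s: 16.52
position: [0.4906, 0.16, 0.0957]
tcp_rot: [0.707, 0.707, -0.001, -0.0]
wrist_force: [0.0, -0.2, -2.5]
grip_width: 0.0405
grip_force: 63.0
```

View pics/w9.png

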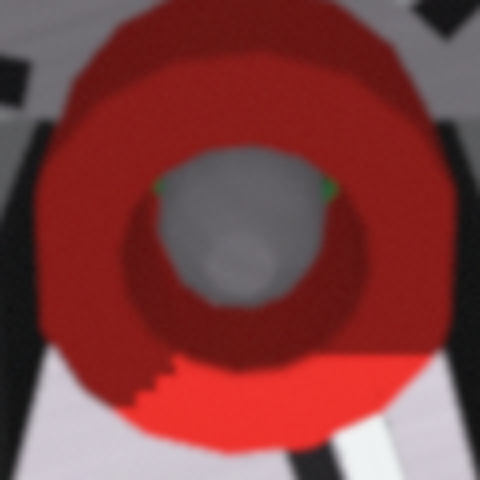

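The shaft is inside the bore: the tip is at crop (241,262) against the bore centre at (246,260), so about 0.5 mm of trim is needed.

```bash
python3 -m inch '[[[0,0,0],[-0.005,-0.007,-0.02],1],[[0,0,0],[-0.005,-0.007,-0.04],1],[[0,0,0],[-0.005,-0.007,-0.05],1],[[0,0,0],[-0.005,-0.007,-0.05],1],[[0,0,0],[-0.005,-0.007,-0.05],1]]'
python3 -m inch '[[[0,0,0],[0,0,-0.01],1],[[0,0,0],[0,0,-0.01],1],[[0,0,0],[0,0,-0.01],1]]'
python3 -m inch '[[[0,0,0],[0,0,-0.01],1],[[0,0,0],[0,0,-0.01],1],[[0,0,0],[0,0,-0.01],1]]'
```

```text
time_s: 16.98
position: [0.4906, 0.1594, 0.0913]
tcp_rot: [0.707, 0.707, -0.0, -0.0]
wrist_force: [0.8, -0.0, -3.0]
grip_width: 0.0404
grip_force: 63.0
time_s: 17.23
position: [0.4906, 0.1594, 0.0903]
tcp_rot: [0.707, 0.707, -0.0, -0.0]
wrist_force: [0.3, 1.2, -3.6]
grip_width: 0.0407
grip_force: 63.0
time_s: 17.48
position: [0.4907, 0.1594, 0.0898]
tcp_rot: [0.707, 0.707, 0.0, 0.0]
wrist_force: [-2.4, -0.2, 5.7]
grip_width: 0.0403
grip_force: 63.9
```

```bash
python3 -m inch '[[[0,0,0],[0,0,-0.01],1],[[0,0,0],[0,0,-0.01],1],[[0,0,0],[0,0,-0.01],1]]'
python3 -m inch '[[[0,0,0],[0,0,0.01],1],[[0,0,0],[0,0,0.01],1],[[0,0,0],[0,0,0.01],0.2],[[0,0,0],[0,0,0.01],0.2],[[0,0,0],[0,0,0.01],0.2],[[0,0,0],[0,0,0.01],0.2],[[0,0,0],[0,0,0.01],0.2],[[0,0,0],[0,0,0.01],0.2],[[0,0,0],[0,0,0.01],0.2]]'
python3 -m inch '[[[0,0,0],[0,0,0.2],0.2],[[0,0,0],[0,0,0.4],0.2],[[0,0,0],[0,0,0.7],0.2],[[0,0,0],[0,0,1],0],[[0,0,0],[0,0,1],0],[[0,0,0],[0,0,1],0]]'
python3 -m inch '[[[0,0,0],[0,-1,0.1],0],[[0,0,0],[0,-1,0.1],0],[[0,0,0],[0,-1,0.1],0],[[0,0,0],[0,-1,0.1],0],[[0,0,0],[0,-1,0.1],0]]'
python3 - <<'E'
from workcell import manip
import cv2,numpy as np
s=manip.snapshot("wrist");t=manip.snapshot("scene")
c=lambda im,x,y,w,h,f:cv2.resize(im[y:y+h,x:x+w],None,fx=f,fy=f,interpolation=cv2.INTER_CUBIC)
cv2.imwrite("pics/w10.png",np.hstack([c(s["color"],160,0,240,220,1.6),c(t["color"],150,120,96,88,4)])[:,:,::-1])
E
```

```text
time_s: 17.73
position: [0.4907, 0.1594, 0.0898]
tcp_rot: [0.707, 0.707, 0.001, 0.0]
wrist_force: [-5.7, -1.9, 17.1]
grip_width: 0.04
grip_force: 65.3
time_s: 18.48
position: [0.4906, 0.1594, 0.0892]
tcp_rot: [0.707, 0.707, -0.0, -0.0]
wrist_force: [-0.2, -0.3, 0.5]
grip_width: 0.0683
grip_force: 0.0
time_s: 18.98
position: [0.4916, 0.1597, 0.1909]
tcp_rot: [0.707, 0.707, 0.002, 0.001]
wrist_force: [0.0, 0.3, -0.0]
grip_width: 0.0857
grip_force: 0.0
time_s: 19.4
position: [0.4902, 0.0585, 0.1984]
tcp_rot: [0.708, 0.706, -0.0, -0.001]
wrist_force: [-0.3, 0.1, 0.7]
grip_width: 0.0854
grip_force: 0.0
```

View pics/w10.png

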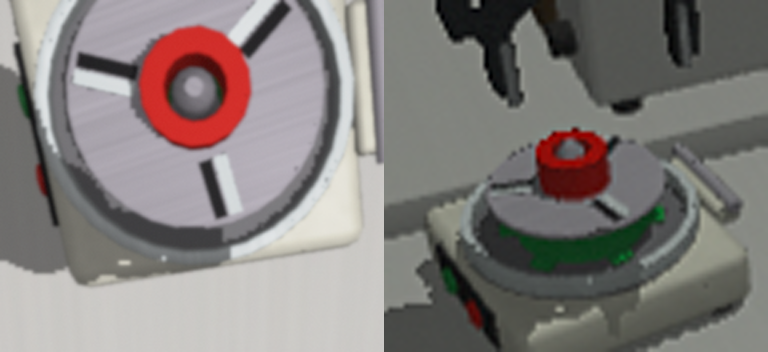

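The slicer sits level on the ejector, with the shaft tip showing in its hub at left crop (195,88), and the gripper is clear.

```bash
python3 -c "
from workcell import manip;print(manip.finish_job())"
```

```text
the job is handed in; nothing more can be done
None
```

The ejector plate is home on the chamber floor and the slicing disc is home on top of it, hubs up; I lowered each down the shaft before letting go, did not touch the grating disc or anything else, and handed the job in at about 19.5 s.

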